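# Build up the cone-washer spring pack of a coffee grinder spindle and fit the burr carrier

### The arm

A 6-joint arm with a two-finger parallel gripper is mounted at the origin on the work surface. World frame = base frame: x ahead of the robot, y to its left, z up, the work surface at z = 0. Lengths are in mm, angles in rad, forces in N, time in s.
With the tool pointing down it reaches from about 300 to 775 mm from the base axis. Payload 14.6 kg.
Tool frame: the origin (TCP) lies at the very end of the fingers, on their centre line; the grasp point (between the pads) lies 19 mm behind it; z points along the fingers, y is the line along which they close (so a half turn about z gives the same grasp; the last joint's range is limited). The gripper opens to 94 mm and grips with 3 to 60 N. Pads are 16 mm wide; open, the fingers measure 119 mm over their backs; the gripper's body (75 mm by 177 mm) begins 78 mm behind the grasp point.
Start: joints at [-1.207, 0.3, 1.521, -0, 1.321, -0.067], TCP at [229.671, -499.74, 181.746] pointing down, gripper open.
Joint ranges: [-3.03, 3.03], [-0.79, 2.21], [0.23, 2.52], [-1.04, 4.18], [0, 3.07], [-2.55, 2.55]. Speed limits (rad/s): [2.22, 2.22, 2.57, 3.14, 3.14, 3.14].

### API

Orientations are given as [roll, pitch, yaw] about the fixed x, y, z axes, in that order (R = Rz(yaw) Ry(pitch) Rx(roll)).
In Python, from cell import manip, camera, get_calibration gives the robot as it stands. The module is installed in compiled form; this text tells all that it offers.
- The arm moves only by the tool jog_arm, never from a script. Its argument "plan" is one flat list of numbers, 6 for each row, row after row: the shift along the world's x, y, z in m, then the turn, a rotation vector about the world's x, y, z in degrees. A call has 1 to 20 rows; each row is the pose to reach, as a shift and turn from the pose commanded when the call began; what a row does not reach only later rows make up. A row lasts 1/10 s, in which the tool goes at most 50 mm and 8.59 degrees, less where a joint would pass 70% of its speed; a pose out of reach is approached as far as the arm can. A call with a gripper value outside its range is refused whole. "claw" is the finger opening in m, from 0 to 0.094, set as the call begins (left out, the last holds). The fingers move at their own pace and stop on an object; "force" is the grip in N (left out, the last holds). Time passes only in rows, so rows that repeat a pose let the fingers close. It gives the time, the measured TCP pose, the force, the opening and the grip force at its end, in the units of the state.
- manip.read_state(): the state, without advancing time (a new reading comes with each control period).
- camera(name): name is "scene" or "side" or "wrist"; returns (picture, depth): 384x512x3 uint8, red, green, blue; 384x512 float32, mm along the optical axis (not along the pixel's ray), 0 where there is no reading.
- get_calibration(name): a dict with "fx", "fy", "cx", "cy" (pixels), "origin" and "attitude" of the camera in the world. Camera axes: x right, y down, z forward; pixel columns grow to the right and rows downward; lengths in mm; the calibration is good to about 2 mm. A picture is of the moment at which its call begins: read the wrist's pose just before it. get_calibration takes no time and is no camera call; for the wrist camera it gives the pose at the moment of the call.
- manip.sign_off(): hands the job in; it is judged then, once.
The state is a dict: "clock": time; "joints": joint angles; "qd": joint speeds; "effort": joint torques, N m; "eef_pos": TCP position; "eef_rot": TCP orientation; "wrist_force": force on the tool from outside, world axes, zero at the start; "moment": the same for the moment, N m; "finger_gap": finger opening in mm; "finger_force": force on a finger pad.
Only numpy, scipy, OpenCV 4.12 (cv2) and the standard library are available. Lean on these libraries where they do the work, as an engineer would, in place of code of your own. Each camera call takes 0.05 s, during which the arm holds its last target. There are 200 camera calls.

### The job

The spring pack on the upright grinder spindle has only its first cone washer on, dished side up: add two of the loose cone washers from the bench so that the faces alternate, the next one crown up (rim on rim) and the last one dished side up again (crown on crown); each kind is there already lying the right way up. Then lower the slotted burr carrier, hub up, over the spindle with its slot over the drive pin, until it lies flat on the pack. Lower each part on, do not drop it, and leave the spare washer and everything else on the bench where it is.

Things in the scene. Friction and masses are not known exactly. Their poses are not given: they have to be found in the camera images.
- washer_a_mid (a point): Centre, half-way up, of a loose steel cone washer (disc spring) on the bench, the same as washer_first, 130 g; grip it across its 66 mm outside. z up: it lies crown up, rim on the bench, like a low volcano. z down: it lies dished side up, crown on the bench, like a bowl. Which lies which way up and where must be read; of the three, one lies crown up and two dished.
- washer_b_mid (a point): Centre, half-way up, of a loose steel cone washer (disc spring) on the bench, the same as washer_first, 130 g; grip it across its 66 mm outside. z up: it lies crown up, rim on the bench, like a low volcano. z down: it lies dished side up, crown on the bench, like a bowl. Which lies which way up and where must be read; of the three, one lies crown up and two dished.
- washer_c_mid (a point): Centre, half-way up, of a loose steel cone washer (disc spring) on the bench, the same as washer_first, 130 g; grip it across its 66 mm outside. z up: it lies crown up, rim on the bench, like a low volcano. z down: it lies dished side up, crown on the bench, like a bowl. Which lies which way up and where must be read; of the three, one lies crown up and two dished.
- washer_first_mid (a point): Centre, half-way up, of the cone washer already on the spindle. 66 mm across, 27 mm bore, 12 mm high over all, 6 mm thick; dark steel with a bright ground flat ring at each end: rim face 60 to 66 mm, crown face 29 to 36 mm in diameter. z runs from the wide rim face to the narrow crown face, so here it points down: crown on the flange, rim up (dished).
- spindle_seat (a point): Spindle unit of a shop coffee grinder, upright and fast on the bench: grey casting with a round steel flange 120 mm across, its top face 60 mm above the bench. This point is on the axis at that face; z up, x towards the drive pin. The spindle rising from it is 24 mm in diameter, its end 58 mm above this point, the last 7 mm tapered.
- pin_top (a point): Top of the drive pin: an upright steel pin 10 mm in diameter on the flange, 46 mm from the spindle axis, 44 mm tall, its last 5 mm tapered.
- carrier_mid (a point): Burr carrier, aluminium, 450 g, lying hub up on the bench: round plate 112 mm across, 10 mm thick, with a round hub 42 mm across standing 30 mm up from it (40 mm in all), bored through 27 mm; grip it across the hub. This point is on the axis, 20 mm above the underside; z up, x from the axis along the middle of its one slot.
- carrier_slot (a point): The carrier's drive slot: 14 mm wide, parallel sides, open at the plate's rim, its closed end 38 mm from the axis. This point is 46 mm from the axis along the slot, half-way through the plate (5 mm above the underside).
- burr_ring: steel burr ring 98 mm across, 8 mm thick, lying flat (bystander; origin centre of its underside)
- spacer_ring: flat steel spacer ring 82 mm across, 50 mm bore, 8 mm thick (bystander; origin centre of its underside)
- spanner: steel spanner 160 mm long (bystander)
- brush: cleaning brush 170 mm long (bystander)
- tamper: dark wooden tamper 87 mm tall, standing (bystander; origin centre of its foot)
- milk_jug: steel milk jug 110 mm tall (bystander; origin centre of its foot)
- portafilter: portafilter with black handle, 190 mm long (bystander)
- cup: white cup 58 mm tall (bystander; origin centre of its foot)
Mind the look-alikes: they are no part of the job. Leave any orange or red look-alike of the part that bears washer_b_mid alone.

How it is judged:
By the outcome, as a careful person would: the job done as asked, in the order asked, and still so for the second after the job is handed in, with the robot touching nothing.
It also fails if it takes over 72 s, if anything falls off the work surface, if the arm or the gripper's body presses on something with over 40 N, if the wrist force passes 120 N, or if a joint passes its speed limit or range.

## Working session

There is one attempt and no reset: what is moved stays moved. The work goes in short steps, Python scripts to look and compute and a tool call to move; the robot and the scene stay as the last step left them, time stands still between calls to the robot, and variables do not carry over. Pictures are saved under pics/ and viewed, at most 12 in all, crops included, and the job is handed in when it is done.

Besides the shell and the picture viewer there is one more tool, called as name(argument=value, ...) on one line, values as JSON. jog_arm: Moves the arm, as the interface text tells. Its arguments: {"type":"object","properties":{"plan":{"type":"array"},"claw":{"type":"number"},"force":{"type":"number"}},"required":["plan"]}

```bash
mkdir -p pics; cat > h.py <<'E'
import numpy as np, cv2
from cell import manip, camera, get_calibration
def R(c):
    a=np.array(c["attitude"],float)
    if a.shape==(3,3): return a
    from scipy.spatial.transform import Rotation as Ro
    return Ro.from_euler('xyz',a).as_matrix() if a.size==3 else Ro.from_quat(a).as_matrix()
def cast(c,u,v,z):
    d=R(c)@np.array([(u-c["cx"])/c["fx"],(v-c["cy"])/c["fy"],1.]); o=np.array(c["origin"],float)
    return o+d*(z-o[2])/d[2]
def proj(c,p):
    q=R(c).T@(np.array(p,float)-np.array(c["origin"],float)); return c["fx"]*q[0]/q[2]+c["cx"],c["fy"]*q[1]/q[2]+c["cy"]
def cloud(c,d):
    v,u=np.mgrid[:d.shape[0],:d.shape[1]]
    p=np.stack([(u-c["cx"])/c["fx"]*d,(v-c["cy"])/c["fy"]*d,d],-1)@R(c).T+np.array(c["origin"],float)
    p[d<=0]=np.nan; return p
E
python3 - <<'E'
from h import *
print(manip.read_state())
for n in ("scene","side"):
    c=get_calibration(n); im,d=camera(n); np.savez(f"{n}0.npz",im=im,d=d); print(n,c)
    cv2.imwrite(f"pics/{n}0.png",cv2.resize(im[:,:,::-1],(800,600),interpolation=cv2.INTER_CUBIC))
E
```

```text
{'clock': 0.0, 'joints': array([-1.20657629e+00,  3.00492676e-01,  1.52158164e+00, -2.14599728e-05,
        1.32069850e+00, -6.66302867e-02]), 'qd': array([ 7.07118199e-05,  6.61862038e-04, -3.09522889e-04, -5.53359978e-05,
        7.58387073e-04,  1.53178901e-03]), 'effort': array([-6.27059180e-04, -5.31805551e+01, -3.52735162e+01,  7.08354707e-02,
        2.44275777e-02, -1.38765149e-04]), 'eef_pos': array([ 229.57645997, -499.47362231,  181.17427651]), 'eef_rot': array([-3.14041373e+00, -5.78362370e-05,  4.30855616e-01]), 'wrist_force': array([ 0.34772431, -0.23728077,  0.99740548]), 'moment': array([-0.0148592 ,  0.02225249,  0.01758296]), 'finger_force': 0.0, 'finger_gap': 94.24709265965586}
scene {'fx': 430.9453625233071, 'fy': 430.9453625233071, 'cx': 259.2288923553925, 'cy': 194.04435034649927, 'origin': array([1506.7240198 ,  299.65755605,  731.87868452]), 'attitude': array([-2.12336352, -0.00687925,  1.93359899])}
side {'fx': 402.12749387017016, 'fy': 402.12749387017016, 'cx': 254.07327051877533, 'cy': 193.63566927535078, 'origin': array([  240.89713914, -1020.05943867,  1165.83496459]), 'attitude': array([-2.38941578,  0.00508637, -0.31434567])}
```

View pics/scene0.png

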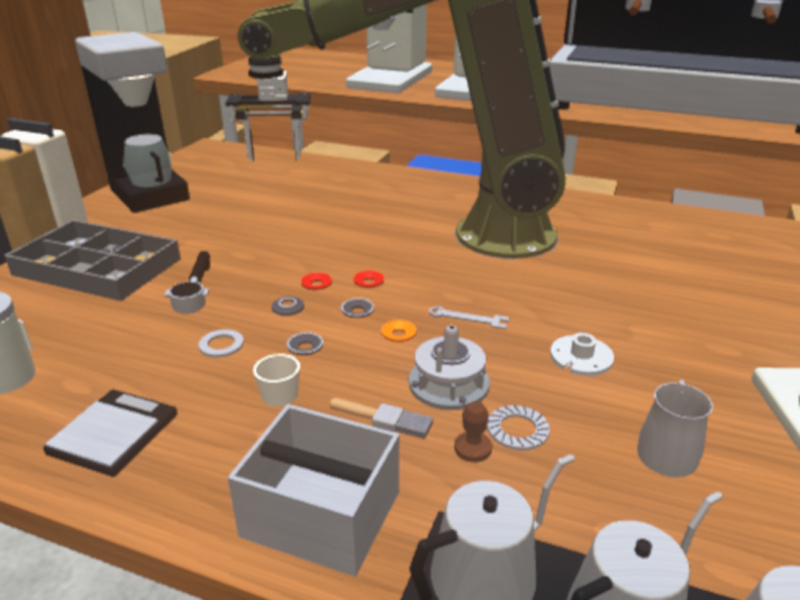

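View pics/side0.png

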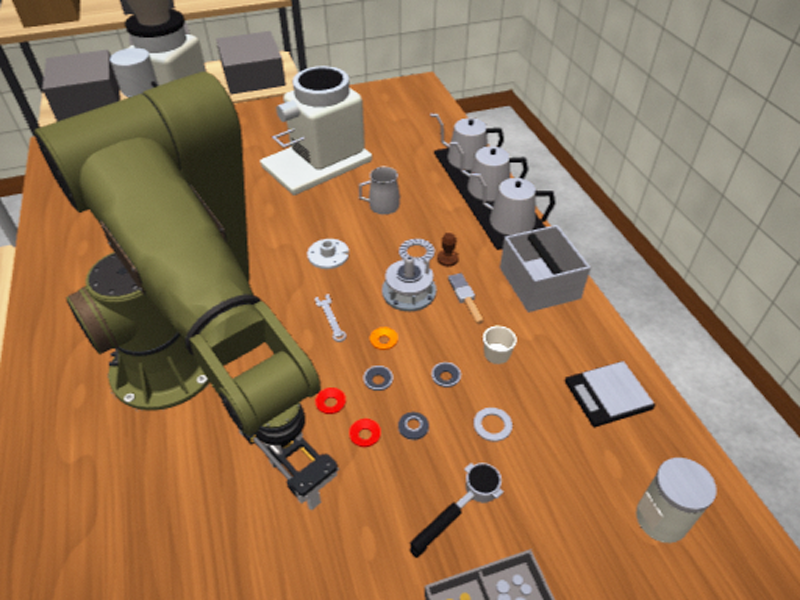

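Scene view (800 px scale): the crown-up washer is at (288,305) and the dished ones at (357,307) and (305,343). The red rings (316,281) and (368,279) and the orange ring (399,330) are look-alikes. The spindle is at (450,350), and the carrier is at (583,350) with its slot near (568,365). In the side view the washers are at (413,425) crown up, (378,377) dished and (446,374) dished.

```bash
python3 - <<'E'
from h import *
k=1.5625
seeds={"side":dict(up=(413,425),d1=(378,377),d2=(446,374),carr=(328,252)),"scene":dict(up=(288,305),d1=(357,307),d2=(305,343),carr=(583,350))}
for n in seeds:
    z=np.load(n+"0.npz"); im,d=z["im"],z["d"]; c=get_calibration(n)
    hsv=cv2.cvtColor(im,cv2.COLOR_RGB2HSV); m=((hsv[...,1]<90)).astype(np.uint8)
    P=cloud(c,d)
    for key,(u,v) in seeds[n].items():
        cn,_=cv2.findContours(m,cv2.RETR_EXTERNAL,cv2.CHAIN_APPROX_NONE)
        b=[q for q in cn if cv2.pointPolygonTest(q,(u/k,v/k),True)>-3 and cv2.contourArea(q)>50]
        for q in b:
            (x,y),s,a=cv2.fitEllipse(q)
            zz=dict(up=3,d1=10,d2=10,carr=8)[key]
            Q=np.array([cast(c,*p[0],zz)[:2] for p in q]); (cx,cy),r=cv2.minEnclosingCircle(Q.astype(np.float32))
            print(n,key,"ell",np.round([x*k,y*k,*s],1),np.round(cast(c,x,y,zz),1),"circ",np.round([cx,cy,r],1))
    # spindle & pin tops from depth
    g=lambda lo,hi:P[(P[...,2]>lo)&(P[...,2]<hi)&(abs(P[...,0]-640)<500)&(P[...,0]>450)]
    for key in ("carr",):
        pass
    u,v=((450,350) if n=="scene" else (410,280)); u=int(u/k);v=int(v/k)
    S=P[v-25:v+25,u-28:u+28].reshape(-1,3)
    for lo,hi in((113,125),(95,108),(69,78),(56,63)):
        t=S[(S[:,2]>lo)&(S[:,2]<hi)]; print(n,lo,hi,len(t),np.round(np.nanmedian(t,0),1) if len(t) else "", np.round((t.min(0)+t.max(0))/2,1) if len(t) else "")
    if n=="side":
        cr=im[int(350/k):int(450/k),int(310/k):int(470/k)][:,:,::-1]
        c2=im[int(225/k):int(320/k),int(300/k):int(452/k)][:,:,::-1]
        f=lambda a:cv2.resize(a,(780,int(780*a.shape[0]/a.shape[1])),interpolation=cv2.INTER_CUBIC)[:299*2]
        o=np.vstack([cv2.resize(cr,(480,298)),cv2.resize(c2,(480,298))]); cv2.imwrite("pics/crop1.png",o)
E
```

```text
side up ell [412.7 425.1  16.6  18.6] [ 492.4 -336.     3. ] circ [ 492.1 -335.2   33.6]
side d1 ell [377.4 377.2  15.2  18.5] [ 455.8 -196.3   10. ] circ [ 455.5 -195.5   34.7]
side d2 ell [445.5 373.8  15.1  18.4] [ 605.9 -235.6   10. ] circ [ 606.9 -235.2   34.9]
side carr ell [327.4 252.9  18.5  26.3] [447.4 247.8   8. ] circ [447.4 249.3  60.8]
side 113 125 18 [612.8  43.2 118. ] [612.   41.6 118.8]
side 95 108 22 [616.4  37.3 102.2] [632.2  41.7 101.2]
side 69 78 102 [618.   42.7  72.6] [667.8  70.5  73. ]
side 56 63 274 [604.6  29.3  60.1] [654.2  57.5  59.5]
scene up ell [286.9 305.1  10.8  19.6] [ 495.2 -337.8    3. ] circ [ 494.2 -338.3   35.4]
scene d1 ell [356.8 306.9  11.4  20.9] [ 459.6 -197.    10. ] circ [ 458.4 -196.9   35.8]
scene d2 ell [304.1 342.6  13.5  23. ] [ 609.9 -236.4   10. ] circ [ 608.6 -236.5   36.9]
scene carr ell [581.7 353.5  25.4  40.8] [453.5 251.3   8. ] circ [448.3 251.3  68.9]
scene 113 125 28 [620.9  49.  115.9] [618.1  49.3 116.6]
scene 95 108 54 [628.4  47.3 100.6] [643.   48.2 101.1]
scene 69 78 152 [624.8  54.5  71. ] [628.1  48.2  73.1]
scene 56 63 605 [637.8  60.3  59.2] [619.   48.4  59.5]
```

View pics/crop1.png

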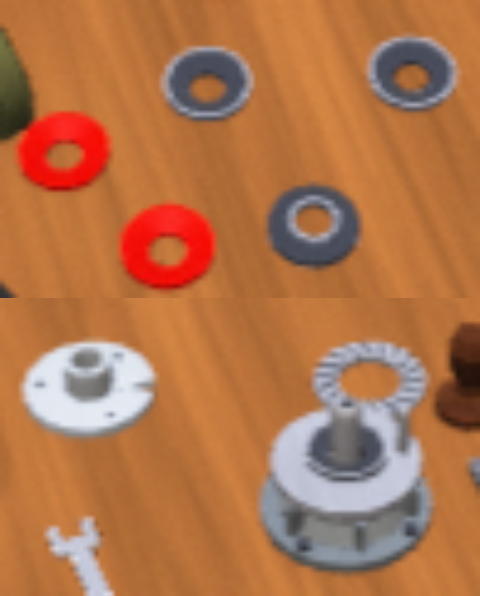

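The crop confirms it: the two dished dark washers show a bright outer rim, and the crown-up one, lower right of them, shows a bright inner ring. The red rings are plain. The carrier slot points right in the side view, as does the drive pin. Next I move above the crown-up washer for a wrist view.

jog_arm(plan=[0.263, 0.163, 0.06, 0, 0, -42, 0.263, 0.163, 0.06, 0, 0, -42, 0.263, 0.163, 0.06, 0, 0, -42, 0.263, 0.163, 0.06, 0, 0, -42, 0.263, 0.163, 0.06, 0, 0, -42, 0.263, 0.163, 0.06, 0, 0, -42, 0.263, 0.163, 0.06, 0, 0, -42, 0.263, 0.163, 0.06, 0, 0, -42, 0.263, 0.163, 0.06, 0, 0, -42, 0.263, 0.163, 0.06, 0, 0, -42], claw=0.094)

```text
clock: 1.1
eef_pos: [491.9, -337.2, 241.3]
eef_rot: [-3.141, 0.001, -0.303]
wrist_force: [0.1, 0.8, 0.1]
finger_gap: 93.7
finger_force: 0.0
```

```bash
python3 - <<'E'
from h import *
c=get_calibration("wrist"); im,d=camera("wrist"); s=manip.read_state(); print(s["clock"],s["eef_pos"],s["eef_rot"],c)
cv2.imwrite("pics/w1.png",im[:,:,::-1]); np.savez("w1.npz",im=im,d=d)
for n,p in dict(up=(493.5,-337,12),d1=(457.5,-196.5,12),d2=(608,-236,12)).items(): print(n,np.round(proj(c,p)))
hsv=cv2.cvtColor(im,cv2.COLOR_RGB2HSV); m=((hsv[...,1]<90)).astype(np.uint8)
for q in cv2.findContours(m,cv2.RETR_EXTERNAL,cv2.CHAIN_APPROX_NONE)[0]:
    if cv2.contourArea(q)>800:
        (x,y),sz,a=cv2.fitEllipse(q); print(np.round([x,y,*sz]),*[np.round(cast(c,x,y,z)[:2],1) for z in(3,10)])
E
```

```text
1.15 [ 491.77985365 -337.36027395  241.4132509 ] [-3.14142252e+00  6.89882820e-04 -3.03439485e-01] {'fx': 266.16712209698204, 'fy': 266.16712209698204, 'cx': 256.77262702367955, 'cy': 195.00674813579056, 'origin': array([ 555.55347247, -357.48290045,  444.22474991]), 'attitude': array([ 2.90420379e+00, -1.39404997e-04, -1.87469983e+00])}
up [256. 172.]
d1 [184. 216.]
d2 [173. 122.]
[251. 308. 174. 543.] [ 245.6 -247.9] [ 250.5 -249.6]
[256. 170.  39.  39.] [ 494.3 -337.2] [ 495.3 -337.5]
[ 24. 172.  61.  92.] [607.6  33.2] [606.8  27. ]
[173. 121.  43.  46.] [ 609.4 -234.4] [ 608.5 -236.3]
[23. 74. 34. 67.] [744.1 -41.1] [741.1 -46.1]
[382. 109.  62. 142.] [ 527.6 -556. ] [ 528.  -552.9]
[256.  58.  55.  60.] [ 658.2 -388. ] [ 656.6 -387.5]
[483.  86.  63. 180.] [ 515.2 -713.4] [ 515.8 -707.7]
[110.  27.  54.  77.] [ 762.6 -195.5] [ 759.4 -198.1]
```

View pics/w1.png

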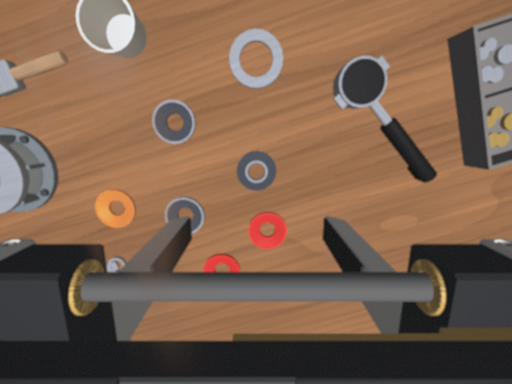

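The wrist view shows the crown-up washer at (256,171), the dished spare-or-pick washers at (173,121) and (184,216), the red rings at (267,230) and (221,265), and the orange ring at (115,209). The two fixed cameras and the wrist camera agree to about 2 mm, so I grip the crown-up washer at (494,-337).

jog_arm(plan=[0.0013, -0.0003, -0.05, 0, 0, 0, 0.0013, -0.0003, -0.1, 0, 0, 0, 0.0013, -0.0003, -0.15, 0, 0, 0, 0.0013, -0.0003, -0.19, 0, 0, 0, 0.0013, -0.0003, -0.22, 0, 0, 0, 0.0013, -0.0003, -0.233, 0, 0, 0, 0.0013, -0.0003, -0.239, 0, 0, 0, 0.0013, -0.0003, -0.239, 0, 0, 0, 0.0013, -0.0003, -0.239, 0, 0, 0])

```text
clock: 2.05
eef_pos: [494.6, -337.7, 4.3]
eef_rot: [3.141, -0.002, -0.302]
wrist_force: [0.8, -0.4, -0.3]
finger_gap: 94.1
finger_force: 0.0
```

jog_arm(plan=[0, 0, 0, 0, 0, 0, 0, 0, 0, 0, 0, 0, 0, 0, 0, 0, 0, 0, 0, 0, 0, 0, 0, 0, 0, 0, 0, 0, 0, 0, 0, 0, 0, 0, 0, 0, 0, 0, 0, 0, 0, 0, 0, 0, 0, 0, 0, 0], claw=0.06, force=25)

```text
clock: 2.85
eef_pos: [494.0, -337.0, 2.7]
eef_rot: [-3.142, 0.0, -0.302]
wrist_force: [0.2, 0.7, -0.0]
finger_gap: 60.2
finger_force: 0.0
```

The gap of 60 with no force suggests a miss, so I'll look.

```bash
python3 - <<'E'
from h import *
s=manip.read_state(); print(s["clock"],s["eef_pos"],s["finger_gap"],s["finger_force"])
im,d=camera("side"); cal=get_calibration("side")
u,v=map(int,proj(cal,(494,-337,10))); a=im[v-40:v+30,u-45:u+45]
im2,d2=camera("wrist")
c=get_calibration("wrist"); b=im2[110:330,100:420]
o=np.hstack([cv2.resize(a,(400,400),interpolation=cv2.INTER_CUBIC),cv2.resize(b,(400,400))])[:,:,::-1]; cv2.imwrite("pics/g1.png",o)
E
```

```text
2.85 [ 493.97875855 -337.03024623    2.71783795] 60.228519872050484 0.0
```

View pics/g1.png

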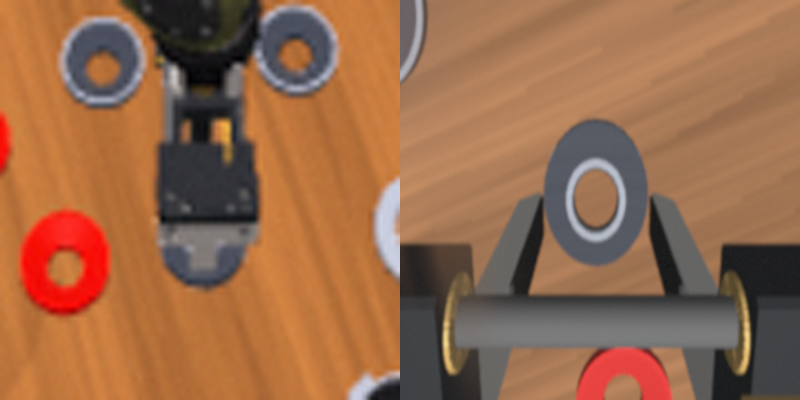

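The right crop shows both fingertips beside the washer at (540,200) and (655,200). The left crop shows the gripper over it. I'll check the finger height and gap with depth.

```bash
python3 - <<'E'
from h import *
c=get_calibration("wrist"); im,d=camera("wrist"); P=cloud(c,d)
s=manip.read_state(); print(s["finger_gap"],s["finger_force"],s["eef_rot"])
y=s["eef_rot"][2]; X=np.array([np.cos(y),np.sin(y),0]);Y=np.array([-np.sin(y),np.cos(y),0])
t=s["eef_pos"]; L=np.stack([(P-t)@X,(P-t)@Y,P[...,2]],-1)
for v in (212,216,220,226,232):
    print(v,[(u,*np.round(L[v,u]).astype(int)) for u in range(192,224,3)]); print("   ",[(u,*np.round(L[v,u]).astype(int)) for u in range(294,322,3)])
hsv=cv2.cvtColor(im,cv2.COLOR_RGB2HSV)
m=(abs(L[...,0])<60)&(abs(L[...,1])<45)&(L[...,2]<14)&(hsv[...,1]<90)
q=L[m]; print(q.min(0),q.max(0))
E
```

```text
60.078637347215576 0.0 [-3.14154968e+00  3.55485636e-05 -3.02251159e-01]
212 [(192, np.int64(3), np.int64(52), np.int64(0)), (195, np.int64(3), np.int64(50), np.int64(0)), (198, np.int64(3), np.int64(47), np.int64(1)), (201, np.int64(3), np.int64(45), np.int64(0)), (204, np.int64(3), np.int64(42), np.int64(1)), (207, np.int64(3), np.int64(40), np.int64(0)), (210, np.int64(3), np.int64(37), np.int64(0)), (213, np.int64(3), np.int64(35), np.int64(0)), (216, np.int64(5), np.int64(32), np.int64(7)), (219, np.int64(5), np.int64(29), np.int64(8)), (222, np.int64(6), np.int64(27), np.int64(8))]
    [(294, np.int64(5), np.int64(-29), np.int64(7)), (297, np.int64(5), np.int64(-32), np.int64(6)), (300, np.int64(3), np.int64(-35), np.int64(0)), (303, np.int64(3), np.int64(-38), np.int64(0)), (306, np.int64(3), np.int64(-40), np.int64(0)), (309, np.int64(3), np.int64(-43), np.int64(-1)), (312, np.int64(3), np.int64(-45), np.int64(0)), (315, np.int64(3), np.int64(-47), np.int64(1)), (318, np.int64(3), np.int64(-50), np.int64(0)), (321, np.int64(3), np.int64(-52), np.int64(1))]
216 [(192, np.int64
[... 3580 characters left out ...]
 np.int64(7)), (222, np.int64(-11), np.int64(27), np.int64(9))]
    [(294, np.int64(-12), np.int64(-30), np.int64(6)), (297, np.int64(-14), np.int64(-33), np.int64(0)), (300, np.int64(-1), np.int64(-30), np.int64(33)), (303, np.int64(3), np.int64(-30), np.int64(45)), (306, np.int64(7), np.int64(-30), np.int64(54)), (309, np.int64(8), np.int64(-32), np.int64(56)), (312, np.int64(8), np.int64(-33), np.int64(57)), (315, np.int64(8), np.int64(-35), np.int64(58)), (318, np.int64(9), np.int64(-36), np.int64(58)), (321, np.int64(8), np.int64(-38), np.int64(57))]
[-32.95763196 -44.31575503  -1.17606072] [33.13950565 44.28492627 13.80927705]<stdin>:7: RuntimeWarning: invalid value encountered in cast
```

Depth shows the inner faces at ±30 mm, but the visible fingertips end at z≈27 mm although the reported TCP z is 2.7. The fingers are really about 24 mm higher than stated and closed above the washer. I'll open and descend further, checking as I go.

jog_arm(plan=[0, 0, 0, 0, 0, 0, 0, 0, 0, 0, 0, 0, 0, 0, 0, 0, 0, 0, 0, 0, -0.008, 0, 0, 0, 0, 0, -0.014, 0, 0, 0, 0, 0, -0.018, 0, 0, 0, 0, 0, -0.018, 0, 0, 0], claw=0.084)

```text
clock: 3.7
eef_pos: [493.6, -336.7, -16.2]
eef_rot: [-3.141, 0.001, -0.302]
wrist_force: [-0.4, 0.0, -0.6]
finger_gap: 83.9
finger_force: 0.0
```

```bash
cat >> h.py <<'E'
def tips():
    c=get_calibration("wrist"); im,d=camera("wrist"); P=cloud(c,d); s=manip.read_state()
    y=s["eef_rot"][2]; X=np.array([np.cos(y),np.sin(y),0]);Y=np.array([-np.sin(y),np.cos(y),0]); t=s["eef_pos"]
    L=np.stack([(P-t)@X,(P-t)@Y,P[...,2]],-1); g=s["finger_gap"]/2
    for sg in (1,-1):
        yy=L[...,1]*sg; m=(L[...,0]>6.5)&(L[...,0]<9.5)&(yy>g-1)&(yy<g+13)&(L[...,2]<t[2]+80)
        v=np.where(m); z=np.sort(L[...,2][m]); 
        # front face lower end
        f=np.sort(z[z>t[2]+8]); print("tip z",sg,np.round(f[:8],1),"TCP",np.round(t,1),"gap",round(2*g,1),"F",np.round(s["wrist_force"],1))
    return im,d,c,L,s
E
python3 -c "
from h import *
tips()"
```

```text
tip z 1 [-1.4 -1.3 -0.9 -0.8 -0.8 -0.8 -0.6 -0.5] TCP [ 493.8 -336.9  -15.7] gap 83.9 F [0.9 0.3 0.9]
tip z -1 [-1.5 -1.3 -1.  -0.9 -0.9 -0.8 -0.7 -0.6] TCP [ 493.8 -336.9  -15.7] gap 83.9 F [0.9 0.3 0.9]
```

```bash
sed -i 's/f=np.sort(z\[z>t\[2\]+8\])/f=z[z>3.5]/' h.py; python3 -c "
from h import *
tips()"
```

```text
tip z 1 [ 8.4  8.9  9.2  9.2  9.4 10.1 10.2 10.6] TCP [ 494.  -337.   -15.4] gap 83.6 F [-0.7  0.1  0.6]
tip z -1 [ 8.3  8.5  8.6  9.1 10.3 10.6 11.  11. ] TCP [ 494.  -337.   -15.4] gap 83.6 F [-0.7  0.1  0.6]
```

jog_arm(plan=[0, 0, -0.003, 0, 0, 0, 0, 0, -0.0065, 0, 0, 0, 0, 0, -0.0065, 0, 0, 0, 0, 0, -0.0065, 0, 0, 0])

```text
clock: 4.2
eef_pos: [493.9, -337.0, -21.8]
eef_rot: [-3.142, 0.0, -0.302]
wrist_force: [0.7, -0.6, 0.0]
finger_gap: 84.0
finger_force: 0.0
```

jog_arm(plan=[0, 0, 0, 0, 0, 0, 0, 0, 0, 0, 0, 0, 0, 0, 0, 0, 0, 0, 0, 0, 0, 0, 0, 0, 0, 0, 0, 0, 0, 0, 0, 0, 0, 0, 0, 0], claw=0.06, force=25)

```text
clock: 4.8
eef_pos: [494.0, -337.1, -21.7]
eef_rot: [3.142, -0.0, -0.302]
wrist_force: [-0.6, 1.6, 0.3]
finger_gap: 64.7
finger_force: 25.0
```

```bash
python3 -c "
from h import *
im,d,c,L,s=tips()
print(s['finger_gap'],s['finger_force'],s['wrist_force'])
# pin, spindle view check
"
```

```text
tip z 1 [3.8 4.  4.2 4.2 4.3 4.4 4.5 4.5] TCP [ 494.  -337.1  -21.7] gap 64.6 F [-0.4  0.2  2.3]
tip z -1 [4.7 4.7 4.9 4.9 5.  5.1 5.2 5.2] TCP [ 494.  -337.1  -21.7] gap 64.6 F [-0.4  0.2  2.3]
64.55919905148393 25.000284767593257 [-0.37230324  0.19820319  2.29259036]
```

Gripped (25 N at about 65 mm). Now lift, and carry it to a standoff where the wrist camera sees the spindle.

jog_arm(plan=[0, 0, 0.01, 0, 0, 0, 0, 0, 0.03, 0, 0, 0, 0, 0, 0.06, 0, 0, 0, 0, 0, 0.1, 0, 0, 0, 0, 0.03, 0.14, 0, 0, 0, 0.003, 0.07, 0.155, 0, 0, 0, 0.006, 0.115, 0.16, 0, 0, 0, 0.009, 0.16, 0.16, 0, 0, 0, 0.012, 0.205, 0.16, 0, 0, 0, 0.015, 0.25, 0.16, 0, 0, 0, 0.018, 0.295, 0.16, 0, 0, 0, 0.021, 0.34, 0.16, 0, 0, 0, 0.025, 0.38, 0.16, 0, 0, 0, 0.029, 0.405, 0.16, 0, 0, 0, 0.029, 0.412, 0.16, 0, 0, 0, 0.029, 0.412, 0.16, 0, 0, 0, 0.029, 0.412, 0.16, 0, 0, 0])

```text
clock: 6.55
eef_pos: [522.9, 74.0, 138.4]
eef_rot: [3.141, -0.0, -0.303]
wrist_force: [0.1, 0.4, -0.9]
finger_gap: 64.4
finger_force: 25.0
```

```bash
cat >> h.py <<'E'
def inhand(L,c,s,r0=20,r1=36):
    # held washer plane and bore/centre in tool x,y
    z0=s["eef_pos"][2]+24
    m=(np.hypot(L[...,0],L[...,1])<34)&(abs(L[...,2]-z0-2)<20); q=L[m]
    return q
E
python3 - <<'E'
from h import *
im,d,c,L,s=tips()
np.savez("w2.npz",im=im,d=d,L=L); print(s["clock"],s["eef_rot"],c["origin"],s["finger_gap"],s["finger_force"])
P=cloud(c,d)
for lo,hi in((109,121),(100,106),(70,75),(57.5,62.5)):
    m=(P[...,2]>lo)&(P[...,2]<hi)&(np.hypot(P[...,0]-618,P[...,1]-45)<70)&(P[...,0]>560); q=P[m]
    if len(q): 
        (x,y),r=cv2.minEnclosingCircle(q[:,:2].astype(np.float32)); print(lo,len(q),np.round(q.mean(0),1),np.round([x,y,r],1))
q=inhand(L,c,s); print(len(q)); 
for p in q[::max(1,len(q)//12)]: print(np.round(p,1))
cv2.imwrite("pics/w2.png",im[:,:,::-1])
E
```

```text
tip z 1 [161.5 162.1 162.2 163.5 164.2 164.3 164.3 164.4] TCP [522.9  73.8 138.4] gap 64.7 F [ 0.1  0.1 -1.8]
tip z -1 [162.1 162.5 163.4 163.7 163.7 164.3 164.4 164.4] TCP [522.9  73.8 138.4] gap 64.7 F [ 0.1  0.1 -1.8]
6.6 [ 3.14142928e+00  6.43306936e-06 -3.03409035e-01] [586.3967954   53.89913941 341.38638092] 64.69767808299227 24.999653456616215
109 717 [614.2  47.3 116. ] [614.7  47.2  12. ]
100 116 [654.2  42.3 102.8] [633.5  46.1  30.8]
70 1881 [616.3  46.5  71.7] [620.3  46.7  38.7]
57.5 7421 [616.4  46.6  60.1] [614.4  47.1  59.8]
5906
[ 32.6   2.5 158.8]
[ 26.8 -17.  168. ]
[ 20.8  24.9 166.1]
[ 17.7  15.1 170. ]
[ 12.9 -29.8 166. ]
[ 10.  -10.3 172.3]
[  2.7  30.8 167.7]
[ -0.7 -20.6 172.2]
[ -4.5  32.3 176.8]
[-10.9 -14.7 172.2]
[-15.4 -12.  172.2]
[-21.8 -10.1 170. ]
[-32.4  -5.3 166.4]
```

View pics/w2.png

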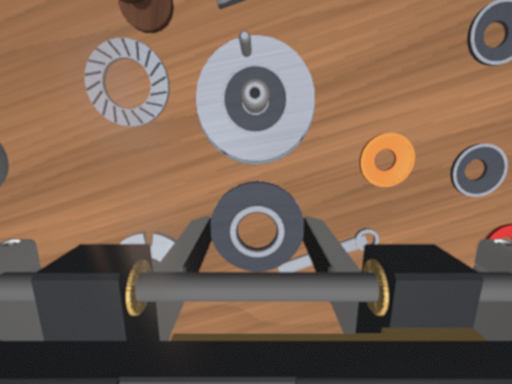

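The view shows the washer held crown up and level, centred at (257,228). The spindle is at (255,93), the pin at (245,43) and the orange look-alike at (386,160). Next I compute the in-hand offset and the pin direction.

```bash
python3 - <<'E'
from h import *
z=np.load("w2.npz"); L=z["L"]; im=z["im"]; d=z["d"]; c=get_calibration("wrist"); P=cloud(c,d)
m=(np.hypot(L[...,0],L[...,1])<36)&(abs(L[...,2]-172.2)<1); q=L[m]
(x,y),r=cv2.minEnclosingCircle(q[:,:2].astype(np.float32)); print("crown",len(q),np.round([x,y,r],2),np.round(q.mean(0),2))
A=np.c_[q[:,:2],np.ones(len(q))]; print("tilt",np.linalg.lstsq(A,q[:,2],rcond=None)[0])
m=(P[...,2]>95)&(P[...,2]<107)&(np.hypot(P[...,0]-660,P[...,1]-38)<22); q=P[m]; (x,y),r=cv2.minEnclosingCircle(q[:,:2].astype(np.float32)); print("pin",len(q),np.round([x,y,r],1),np.round(np.median(q,0),1))
m=(P[...,2]>58.5)&(P[...,2]<61.5)&(np.hypot(P[...,0]-614,P[...,1]-47)<64); q=P[m]; (x,y),r=cv2.minEnclosingCircle(q[:,:2].astype(np.float32)); print("flange",x,y,r)
m=(P[...,2]>116.5)&(P[...,2]<119.5)&(np.hypot(P[...,0]-614,P[...,1]-47)<20); q=P[m]; (x,y),r=cv2.minEnclosingCircle(q[:,:2].astype(np.float32)); print("top",x,y,r)
E
```

```text
crown 1503 [ 3.35 -0.44 34.79] [ 8.7000e-01 -8.0000e-02  1.7209e+02]
tilt [-9.74828864e-04 -4.91649577e-05  1.72090077e+02]
pin 146 [660.3  41.2   5.2] [658.9  41.2 101.5]
flange 614.4052734375 46.82979202270508 59.82767868041992
top 614.7233276367188 46.89594268798828 8.920492172241211
```

jog_arm(plan=[0.03, -0.009, 0, 0, 0, 0, 0.07, -0.02, 0, 0, 0, 0, 0.0908, -0.0264, 0, 0, 0, 0, 0.0908, -0.0264, -0.015, 0, 0, 0, 0.0908, -0.0264, -0.033, 0, 0, 0, 0.0908, -0.0264, -0.033, 0, 0, 0, 0.0908, -0.0264, -0.033, 0, 0, 0, 0.0908, -0.0264, -0.033, 0, 0, 0])

```text
clock: 7.4
eef_pos: [613.9, 48.4, 106.3]
eef_rot: [-3.141, -0.001, -0.302]
wrist_force: [0.6, -0.8, -1.6]
finger_gap: 64.4
finger_force: 25.0
```

```bash
cat >> h.py <<'E'
def fitc(q):
    q=np.asarray(q)[:,:2]; A=np.c_[2*q,np.ones(len(q))]; s=np.linalg.lstsq(A,(q**2).sum(1),rcond=None)[0]; return s[0],s[1],np.sqrt(s[2]+s[0]**2+s[1]**2)
E
python3 - <<'E'
from h import *
im,d,c,L,s=tips(); P=cloud(c,d); t=s["eef_pos"]
print([np.round(manip.read_state()["eef_pos"],2) for _ in range(3)], s["eef_rot"])
zc=t[2]+33.8
m=(abs(L[...,2]-zc)<1)&(np.hypot(L[...,0],L[...,1])<20); q=P[m]; print("crown",len(q),np.round(q.mean(0),2))
# bright crown ring outer/inner contour, cast onto crown plane
g=((np.hypot(L[...,0],L[...,1])<25)&(L[...,2]>zc-1)).astype(np.uint8)
hole=((np.hypot(L[...,0],L[...,1])<16)&(L[...,2]<zc-1.5)).astype(np.uint8)
n,lab,st,ce=cv2.connectedComponentsWithStats(hole); i=1+np.argmax(st[1:,4]) 
cn=max(cv2.findContours((lab==i).astype(np.uint8),cv2.RETR_EXTERNAL,cv2.CHAIN_APPROX_NONE)[0],key=cv2.contourArea)
Q=np.array([cast(c,*p[0],zc) for p in cn]); print("bore",np.round(fitc(Q),2),np.round(proj(c,(614.5,47,118))),np.round(cn[:,0].mean(0)))
sp=P[(P[...,2]>117)&(P[...,2]<119.5)&(np.hypot(P[...,0]-614.5,P[...,1]-47)<14)]; print("spindle pts",len(sp), np.round(sp.mean(0),2) if len(sp) else "", np.round(fitc(sp),2) if len(sp)>20 else "")
u,v=map(int,proj(c,(*t[:2],zc))); cv2.imwrite("pics/w3.png",cv2.resize(im[v-60:v+60,u-80:u+80],(800,600))[:,:,::-1])
E
```

```text
tip z 1 [58.5 58.9 59.1 59.5 59.6 59.7 59.7 59.8] TCP [614.   48.5 106.3] gap 64.6 F [-0.2  0.3 -1. ]
tip z -1 [58.  58.8 58.8 58.9 59.1 59.3 59.3 59.4] TCP [614.   48.5 106.3] gap 64.6 F [-0.2  0.3 -1. ]
[array([613.96,  48.49, 106.35]), array([613.96,  48.49, 106.35]), array([613.96,  48.49, 106.35])] [-3.14111713e+00 -1.39540141e-03 -3.02298179e-01]
crown 1212 [614.41  48.25 140.1 ]
bore [620.81  45.72   7.77] [258. 220.] [257. 221.]
spindle pts 274 [614.07  47.48 118.33] [614.    47.56   5.47]
```

View pics/w3.png

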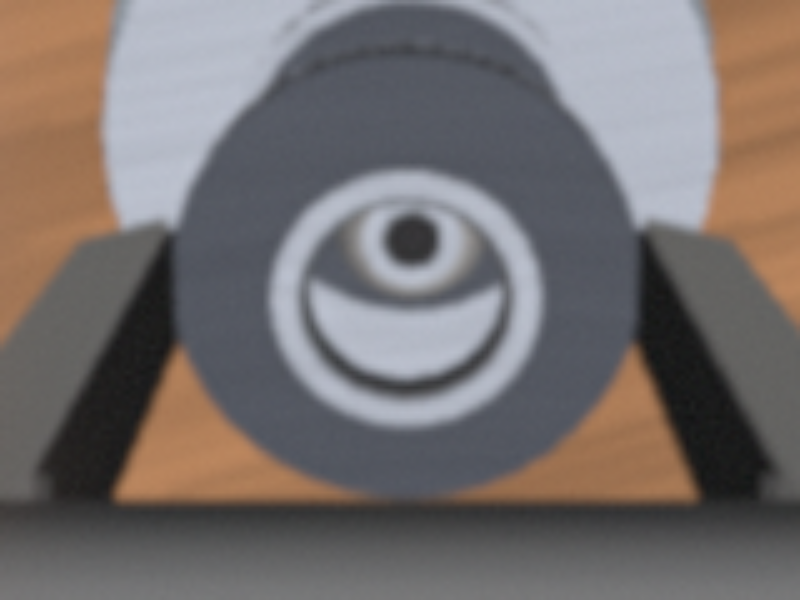

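The crop shows the held washer's bore at (407,300) with the spindle end at (412,240) below it, nearly centred. I correct by (-0.3,-0.8) mm and lower.

jog_arm(plan=[-0.0003, -0.0008, 0, 0, 0, 0, -0.0003, -0.0008, -0.006, 0, 0, 0, -0.0003, -0.0008, -0.012, 0, 0, 0, -0.0003, -0.0008, -0.018, 0, 0, 0, -0.0003, -0.0008, -0.022, 0, 0, 0, -0.0003, -0.0008, -0.022, 0, 0, 0])

```text
clock: 8.05
eef_pos: [613.2, 47.8, 82.4]
eef_rot: [3.141, 0.001, -0.302]
wrist_force: [0.2, -0.6, -1.4]
finger_gap: 64.4
finger_force: 25.0
```

jog_arm(plan=[0, 0, -0.01, 0, 0, 0, 0, 0, -0.02, 0, 0, 0, 0, 0, -0.027, 0, 0, 0, 0, 0, -0.03, 0, 0, 0, 0, 0, -0.031, 0, 0, 0, 0, 0, -0.032, 0, 0, 0, 0, 0, -0.0325, 0, 0, 0, 0, 0, -0.0325, 0, 0, 0])

```text
clock: 8.85
eef_pos: [613.5, 47.8, 50.9]
eef_rot: [-3.142, -0.0, -0.302]
wrist_force: [0.4, 0.5, -2.3]
finger_gap: 64.4
finger_force: 25.0
```

jog_arm(plan=[0, 0, -0.0004, 0, 0, 0, 0, 0, -0.0008, 0, 0, 0, 0, 0, -0.0008, 0, 0, 0, 0, 0, -0.0008, 0, 0, 0])

```text
clock: 9.25
eef_pos: [613.5, 47.8, 50.3]
eef_rot: [-3.141, -0.0, -0.302]
wrist_force: [-1.0, -0.7, 3.5]
finger_gap: 64.5
finger_force: 25.0
```

Contact felt. Release and retreat.

jog_arm(plan=[0, 0, 0, 0, 0, 0, 0, 0, 0, 0, 0, 0, 0, 0, 0, 0, 0, 0, 0, 0, 0, 0, 0, 0, 0, 0, 0.02, 0, 0, 0, 0, 0, 0.06, 0, 0, 0, 0, 0, 0.1, 0, 0, 0, 0, -0.04, 0.13, 0, 0, 0, -0.001, -0.085, 0.13, 0, 0, 0, -0.002, -0.13, 0.13, 0, 0, 0, -0.004, -0.18, 0.12, 0, 0, 0, -0.0052, -0.23, 0.1, 0, 0, 0, -0.0052, -0.265, 0.08, 0, 0, 0, -0.0052, -0.284, 0.06, 0, 0, 0, -0.0052, -0.284, 0.06, 0, 0, 0, -0.0052, -0.284, 0.06, 0, 0, 0], claw=0.086)

```text
clock: 10.85
eef_pos: [608.3, -235.9, 110.1]
eef_rot: [-3.141, 0.0, -0.303]
wrist_force: [-0.2, 0.1, 0.4]
finger_gap: 86.0
finger_force: 0.0
```

```bash
python3 - <<'E'
from h import *
im,d,c,L,s=tips(); P=cloud(c,d)
m=(P[...,2]>9)&(P[...,2]<15)&(np.hypot(P[...,0]-608,P[...,1]+236)<40); q=P[m]; print(len(q),np.round(cv2.minEnclosingCircle(q[:,:2].astype(np.float32)),1) if 0 else cv2.minEnclosingCircle(q[:,:2].astype(np.float32)), q[:,2].max())
im,d=camera("side"); c=get_calibration("side"); P=cloud(c,d)
u,v=map(int,proj(c,(614,47.5,80)));cv2.imwrite("pics/s2.png",cv2.resize(im[v-30:v+30,u-40:u+40],(800,600),interpolation=cv2.INTER_CUBIC)[:,:,::-1])
E
```

```text
tip z 1 [133.4 133.9 134.6 134.9 135.5 135.5 136.1 136.4] TCP [ 608.8 -235.4  110.9] gap 85.9 F [-0.1 -0.3  1.1]
tip z -1 [133.8 134.3 134.7 135.6 136.  136.2 136.5 136.5] TCP [ 608.8 -235.4  110.9] gap 85.9 F [-0.1 -0.3  1.1]
1473 ((607.2088012695312, -236.09597778320312), 33.20071792602539) 14.554717178893611
```

View pics/s2.png

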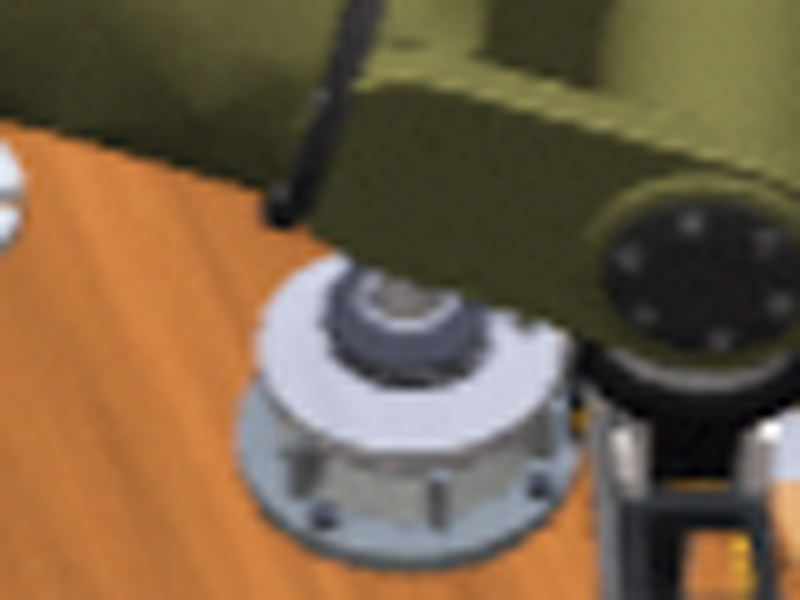

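The crop shows the second washer on the spindle, crown (bright ring) up and level. The dished washer measures (607.3,-236.1) with r 33.2, which fits. Now grip it.

jog_arm(plan=[-0.001, 0, -0.04, 0, 0, 0, -0.001, 0, -0.08, 0, 0, 0, -0.001, 0, -0.11, 0, 0, 0, -0.001, 0, -0.125, 0, 0, 0, -0.001, 0, -0.13, 0, 0, 0, -0.001, 0, -0.13, 0, 0, 0, -0.001, 0, -0.13, 0, 0, 0])

```text
clock: 11.65
eef_pos: [608.3, -236.5, -18.1]
eef_rot: [3.141, -0.003, -0.302]
wrist_force: [-0.5, 0.1, -0.8]
finger_gap: 85.9
finger_force: 0.0
```

jog_arm(plan=[0, 0, 0, 0, 0, 0, 0, 0, 0, 0, 0, 0, 0, 0, 0, 0, 0, 0, 0, 0, 0, 0, 0, 0, 0, 0, 0, 0, 0, 0, 0, 0, 0, 0, 0, 0], claw=0.06, force=25)

```text
clock: 12.25
eef_pos: [607.5, -236.4, -19.5]
eef_rot: [3.141, -0.001, -0.302]
wrist_force: [-0.6, 0.3, 6.2]
finger_gap: 64.7
finger_force: 25.0
```

jog_arm(plan=[0, 0, 0.008, 0, 0, 0, 0, 0, 0.03, 0, 0, 0, 0, 0, 0.07, 0, 0, 0, 0, 0.01, 0.11, 0, 0, 0, 0, 0.04, 0.145, 0, 0, 0, 0.001, 0.085, 0.15, 0, 0, 0, 0.002, 0.13, 0.15, 0, 0, 0, 0.003, 0.175, 0.15, 0, 0, 0, 0.004, 0.22, 0.15, 0, 0, 0, 0.005, 0.255, 0.145, 0, 0, 0, 0.0064, 0.275, 0.135, 0, 0, 0, 0.0064, 0.2837, 0.128, 0, 0, 0, 0.0064, 0.2837, 0.128, 0, 0, 0, 0.0064, 0.2837, 0.128, 0, 0, 0, 0.0064, 0.2837, 0.128, 0, 0, 0])

```text
clock: 13.75
eef_pos: [613.9, 46.2, 108.4]
eef_rot: [-3.142, -0.001, -0.304]
wrist_force: [-0.1, 0.1, -1.0]
finger_gap: 64.8
finger_force: 25.0
```

```bash
cat > chk.py <<'E'
from h import *
im,d,c,L,s=tips(); P=cloud(c,d); t=s["eef_pos"]; print(t, s["eef_rot"])
zr=t[2]+20+12
m=(abs(L[...,2]-zr)<1.2)&(np.hypot(L[...,0],L[...,1])<34.5)&(abs(L[...,1])<31); q=P[m]; f=fitc(q)
r=np.hypot(q[:,0]-f[0],q[:,1]-f[1]); q=q[(r>28)&(r<34)]; print("rim",len(q),np.round(fitc(q),2),"z",np.round(np.median(q[:,2]),2))
A=np.c_[q[:,:2]-q[:,:2].mean(0),np.ones(len(q))]; print("tilt",np.linalg.lstsq(A,q[:,2],rcond=None)[0])
sp=P[(P[...,2]>117)&(P[...,2]<119.5)&(np.hypot(P[...,0]-614.2,P[...,1]-47.5)<14)]
if len(sp)>20: print("spindle",len(sp),np.round(sp.mean(0),2),np.round(fitc(sp),2))
E
python3 chk.py
```

```text
tip z 1 [58.8 59.3 59.4 59.5 59.5 59.5 59.5 59.6] TCP [613.9  46.3 108.4] gap 64.6 F [-0.6  1.  -0.7]
tip z -1 [59.  59.2 59.2 59.3 59.3 59.4 59.7 59.8] TCP [613.9  46.3 108.4] gap 64.6 F [-0.6  1.  -0.7]
[613.9126767   46.30384915 108.43446985] [-3.14147658e+00 -6.34050007e-04 -3.03597860e-01]
rim 1585 [614.34  46.03  30.53] z 140.2
tilt [ 1.52383129e-03 -9.32090132e-04  1.40220174e+02]
spindle 313 [615.08  47.1  118.28] [614.97  47.14   5.87]
```

jog_arm(plan=[0, 0, 0, 0, 0, 0, 0, 0, 0, 0, 0, 0, 0, 0, 0, 0, 0, 0, 0, 0, 0, 0, 0, 0])

```text
clock: 14.2
eef_pos: [613.7, 47.4, 108.0]
eef_rot: [-3.142, -0.0, -0.302]
wrist_force: [0.1, 0.1, -1.8]
finger_gap: 65.0
finger_force: 25.0
```

```bash
python3 chk.py
```

```text
tip z 1 [58.6 58.9 59.2 59.4 59.5 59.6 59.6 59.6] TCP [613.7  47.4 108. ] gap 64.6 F [ 0.7 -0.  -1.7]
tip z -1 [58.7 58.9 59.1 59.1 59.1 59.5 59.5 59.5] TCP [613.7  47.4 108. ] gap 64.6 F [ 0.7 -0.  -1.7]
[613.67229433  47.39370049 107.95107621] [ 3.14157300e+00 -2.88970625e-05 -3.02263737e-01]
rim 1596 [614.13  47.23  30.55] z 139.72
tilt [ 4.32083738e-04 -2.30891062e-03  1.39738704e+02]
spindle 306 [615.12  47.13 118.29] [615.07  47.1    5.83]
```

jog_arm(plan=[0.0003, 0, 0, 0, 0, 0, 0.0003, 0, -0.006, 0, 0, 0, 0.0003, 0, -0.012, 0, 0, 0, 0.0003, 0, -0.018, 0, 0, 0, 0.0003, 0, -0.022, 0, 0, 0, 0.0003, 0, -0.022, 0, 0, 0])

```text
clock: 14.85
eef_pos: [613.6, 47.5, 85.1]
eef_rot: [3.141, 0.001, -0.302]
wrist_force: [0.2, 0.6, -1.0]
finger_gap: 64.6
finger_force: 25.0
```

jog_arm(plan=[0, 0, -0.008, 0, 0, 0, 0, 0, -0.015, 0, 0, 0, 0, 0, -0.019, 0, 0, 0, 0, 0, -0.0205, 0, 0, 0, 0, 0, -0.021, 0, 0, 0, 0, 0, -0.021, 0, 0, 0])

```text
clock: 15.45
eef_pos: [614.1, 47.5, 65.1]
eef_rot: [-3.141, -0.0, -0.302]
wrist_force: [-0.0, -0.1, -1.0]
finger_gap: 64.5
finger_force: 25.0
```

jog_arm(plan=[0, 0, -0.0004, 0, 0, 0, 0, 0, -0.0008, 0, 0, 0, 0, 0, -0.001, 0, 0, 0, 0, 0, -0.001, 0, 0, 0])

```text
clock: 15.85
eef_pos: [614.2, 47.5, 64.5]
eef_rot: [-3.141, -0.001, -0.302]
wrist_force: [-2.2, -0.1, 3.8]
finger_gap: 64.9
finger_force: 25.0
```

Contact again. Release, then move to view the carrier.

jog_arm(plan=[0, 0, 0, 0, 0, 0, 0, 0, 0, 0, 0, 0, 0, 0, 0, 0, 0, 0, 0, 0, 0, 0, 0, 0, 0, 0, 0.02, 0, 0, 0, 0, 0, 0.06, 0, 0, 0, -0.01, 0.01, 0.1, 0, 0, 0, -0.04, 0.04, 0.106, 0, 0, 0, -0.075, 0.075, 0.106, 0, 0, 0, -0.11, 0.11, 0.106, 0, 0, 0, -0.145, 0.145, 0.106, 0, 0, 0, -0.18, 0.18, 0.106, 0, 0, 0, -0.205, 0.205, 0.106, 0, 0, 0, -0.214, 0.214, 0.106, 0, 0, 0, -0.214, 0.214, 0.106, 0, 0, 0, -0.214, 0.214, 0.106, 0, 0, 0, -0.214, 0.214, 0.106, 0, 0, 0, -0.214, 0.214, 0.106, 0, 0, 0], claw=0.086)

```text
clock: 17.65
eef_pos: [400.7, 260.7, 169.8]
eef_rot: [3.141, 0.0, -0.304]
wrist_force: [0.5, 0.0, 0.8]
finger_gap: 86.1
finger_force: 0.0
```

```bash
python3 - <<'E'
from h import *
c=get_calibration("wrist"); im,d=camera("wrist"); s=manip.read_state(); P=cloud(c,d); print(s["clock"],s["eef_pos"],s["eef_rot"])
np.savez("w4.npz",im=im,d=d)
near=np.hypot(P[...,0]-448,P[...,1]-250)<75
for nm,lo,hi in(("plate",8,12),("hubtop",38,42)):
    q=P[near&(P[...,2]>lo)&(P[...,2]<hi)]; print(nm,len(q),np.round(cv2.minEnclosingCircle(q[:,:2].astype(np.float32))[0],2),cv2.minEnclosingCircle(q[:,:2].astype(np.float32))[1],np.median(q[:,2]))
q=P[near&(P[...,2]>38)&(P[...,2]<42)]; x0,y0=cv2.minEnclosingCircle(q[:,:2].astype(np.float32))[0]
q=P[near&(P[...,2]>8)&(P[...,2]<12)]; x1,y1=cv2.minEnclosingCircle(q[:,:2].astype(np.float32))[0]
# slot: points below plate at r 40..52 
for X,Y in((x0,y0),(x1,y1)):
    r=np.hypot(P[...,0]-X,P[...,1]-Y); m=near&(P[...,2]<6.5)&(r>40)&(r<53); q=P[m]; a=np.degrees(np.arctan2(q[:,1]-Y,q[:,0]-X)); h,e=np.histogram(a,72,(-180,180)); print([(int(e[i]),int(h[i])) for i in range(72) if h[i]>3], len(q))
u,v=map(int,proj(c,(x1,y1,10))); print(u,v)
cv2.imwrite("pics/w4.png",im[:,:,::-1])
E
```

```text
17.7 [400.57992503 260.77041154 169.7747342 ] [ 3.14135806e+00  1.96488486e-04 -3.03683746e-01]
plate 4490 [450.48 250.44] 56.09523010253906 10.235795026911063
hubtop 535 [450.5  250.43] 20.891010284423828 40.05757764660689
[(-30, 9), (-25, 28), (-20, 31), (-15, 17)] 85
[(-30, 9), (-25, 28), (-20, 31), (-15, 17)] 85
252 143
```

View pics/w4.png

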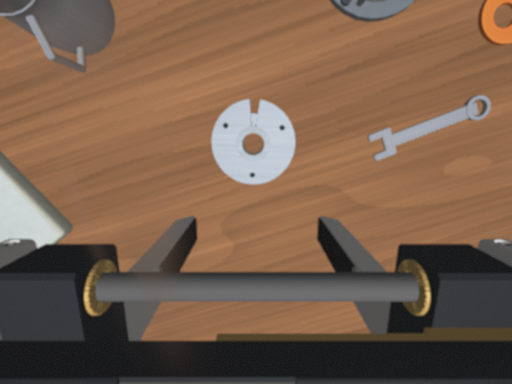

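The carrier is at (252,143) and its hub and plate radii fit (20.9 and 56.1 mm). The slot points up in the image at (254,106), about -21° in the world. I'll refine the slot angle.

```bash
python3 - <<'E'
from h import *
z=np.load("w4.npz"); im,d=z["im"],z["d"]; c=get_calibration("wrist")
hsv=cv2.cvtColor(im,cv2.COLOR_RGB2HSV)
v,u=np.mgrid[:384,:512]; W=np.array([cast(c,a,b,10) for a,b in zip(u.ravel(),v.ravel())]).reshape(384,512,3)
r=np.hypot(W[...,0]-450.5,W[...,1]-250.43)
m=(hsv[...,1]>60)&(r>36)&(r<54); q=W[m]; print(len(q))
a=np.arctan2(q[:,1]-250.43,q[:,0]-450.5); k=abs(a+0.38)<0.3; q=q[k]; print(k.sum(),np.degrees(np.median(a[k])))
for lo in range(38,54,3):
    rr=np.hypot(q[:,0]-450.5,q[:,1]-250.43); g=(rr>=lo)&(rr<lo+3); aa=a[k][g]; 
    if len(aa): print(lo,len(aa),np.round(np.degrees([aa.min(),aa.max(),aa.mean()]),1), "width",round(float((aa.max()-aa.min())*(lo+1.5)),1))
z=np.load("w2.npz")
E
```

```text
87
87 -19.772557513419525
38 5 [-23.8 -16.4 -20.1] width 5.2
41 20 [-25.2 -14.6 -19.7] width 7.9
44 14 [-24.8 -14.8 -19.8] width 7.9
47 20 [-24.4 -15.  -19.4] width 8.0
50 19 [-25.5 -13.8 -20.4] width 10.5
53 9 [-25.  -13.9 -19.5] width 10.5
```

jog_arm(plan=[0.03, -0.007, 0, 0, 0, 0, 0.0505, -0.011, -0.03, 0, 0, 0, 0.0505, -0.011, -0.07, 0, 0, 0, 0.0505, -0.011, -0.11, 0, 0, 0, 0.0505, -0.011, -0.145, 0, 0, 0, 0.0505, -0.011, -0.165, 0, 0, 0, 0.0505, -0.011, -0.175, 0, 0, 0, 0.0505, -0.011, -0.179, 0, 0, 0, 0.0505, -0.011, -0.179, 0, 0, 0, 0.0505, -0.011, -0.179, 0, 0, 0])

```text
clock: 18.7
eef_pos: [451.2, 250.7, -8.0]
eef_rot: [-3.14, -0.001, -0.302]
wrist_force: [-0.5, -0.7, -0.1]
finger_gap: 86.2
finger_force: 0.0
```

jog_arm(plan=[0, 0, 0, 0, 0, 0, 0, 0, 0, 0, 0, 0, 0, 0, 0, 0, 0, 0, 0, 0, 0, 0, 0, 0, 0, 0, 0, 0, 0, 0, 0, 0, 0, 0, 0, 0, 0, 0, 0, 0, 0, 0, 0, 0, 0, 0, 0, 0], claw=0.036, force=40)

```text
clock: 19.5
eef_pos: [450.5, 250.4, -9.0]
eef_rot: [3.142, 0.0, -0.302]
wrist_force: [-0.2, -0.8, 1.8]
finger_gap: 41.5
finger_force: 40.0
```

jog_arm(plan=[0, 0, 0.008, 0, 0, 0, 0, 0, 0.03, 0, 0, 0, 0, 0, 0.07, 0, 0, 0, 0, 0, 0.11, 0, 0, 0, 0.01, -0.02, 0.14, 0, 0, 3, 0.025, -0.06, 0.15, 0, 0, 6, 0.04, -0.1, 0.15, 0, 0, 9, 0.055, -0.145, 0.15, 0, 0, 12, 0.06, -0.175, 0.15, 0, 0, 12.6, 0.06, -0.193, 0.15, 0, 0, 12.6, 0.06, -0.193, 0.15, 0, 0, 12.6, 0.06, -0.193, 0.15, 0, 0, 12.6, 0.06, -0.193, 0.15, 0, 0, 12.6, 0.06, -0.193, 0.15, 0, 0, 12.6])

```text
clock: 20.9
eef_pos: [510.3, 58.3, 141.0]
eef_rot: [-3.142, 0.0, -0.081]
wrist_force: [-0.5, -0.3, -5.5]
finger_gap: 41.3
finger_force: 40.0
```

```bash
python3 - <<'E'
from h import *
c=get_calibration("wrist"); im,d=camera("wrist"); s=manip.read_state(); P=cloud(c,d); t=s["eef_pos"]; print(s["clock"],t,s["eef_rot"],s["finger_gap"],s["wrist_force"])
cv2.imwrite("pics/w5.png",im[:,:,::-1])
for nm,lo,hi,R0 in(("top",116.5,119.5,20),("rim3",93,98,36),("flange",58.5,61.5,64),("pin",97,107,60)):
    r=np.hypot(P[...,0]-614.4,P[...,1]-47); q=P[(r<R0)&(r>(38 if nm=="pin" else 0))&(P[...,2]>lo)&(P[...,2]<hi)&(P[...,0]>575)]
    if len(q)>5: (x,y),rr=cv2.minEnclosingCircle(q[:,:2].astype(np.float32)); print(nm,len(q),np.round([x,y,rr],2),np.round(np.median(q,0),2))
zp=t[2]+9+10
W=np.array([cast(c,a,b,zp) for b in range(384) for a in range(512)]).reshape(384,512,3)
m=(abs(P[...,2]-zp)<2)&(np.hypot(P[...,0]-t[0],P[...,1]-t[1])<60); q=P[m]; (x,y),rr=cv2.minEnclosingCircle(q[:,:2].astype(np.float32)); print("plate",len(q),x,y,rr,np.median(q[:,2]))
A=np.c_[q[:,:2]-t[:2],np.ones(len(q))]; print("tilt",np.linalg.lstsq(A,q[:,2],rcond=None)[0])
h=P[(abs(P[...,2]-zp-30)<2)&(np.hypot(P[...,0]-t[0],P[...,1]-t[1])<20.9)]; print("hub",len(h),cv2.minEnclosingCircle(h[:,:2].astype(np.float32)))
r=np.hypot(W[...,0]-x,W[...,1]-y); a=np.arctan2(W[...,1]-y,W[...,0]-x)
k=(P[...,2]<zp-5)&(r>42)&(r<53)&(abs(a+.126)<.5)
print("slot deg",k.sum(),np.degrees(a[k].mean()),np.degrees([a[k].min(),a[k].max()]))
E
```

```text
20.95 [510.34547452  58.19371345 140.92826852] [-3.14155913e+00  1.51557515e-04 -8.12093066e-02] 41.150423751642535 [-0.81468326 -0.37887575 -6.05584002]
top 356 [614.54  46.78   9.2 ] [614.68  46.88 118.04]
rim3 2826 [614.04  47.18  33.17] [616.79  47.01  95.3 ]
flange 5296 [614.56  47.01  59.76] [622.27  52.05  60.13]
pin 136 [660.3   41.39   5.3 ] [658.83  41.62 102.02]
plate 9030 510.72076416015625 58.40473175048828 56.147647857666016 160.1527358524881
tilt [-3.49608171e-04  2.05165132e-04  1.60162067e+02]
hub 1943 ((510.3644104003906, 58.19291305541992), 20.892288208007812)
slot deg 275 -6.820306651602523 [-14.00233567   0.23439423]
```

View pics/w5.png

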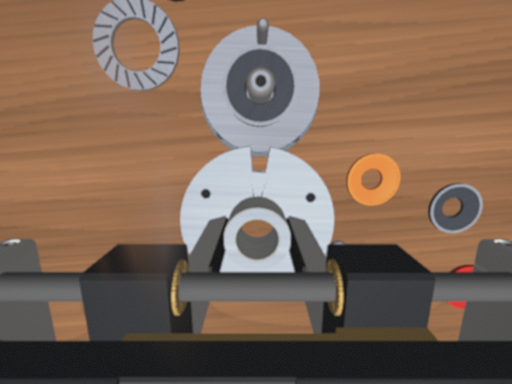

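The view shows the carrier held with its slot at (259,160), the spindle at (261,82) with three washers and the dished rim up, and the pin at (263,30). The stack top reads about 96 mm, as expected. The slot is at -6.82° and the pin at -6.85°, so they line up. Move over and lower.

jog_arm(plan=[0.03, -0.003, 0, 0, 0, 0, 0.07, -0.007, 0, 0, 0, 0, 0.095, -0.0104, 0, 0, 0, 0, 0.1037, -0.0104, 0, 0, 0, 0, 0.1037, -0.0104, -0.01, 0, 0, 0, 0.1037, -0.0104, -0.022, 0, 0, 0, 0.1037, -0.0104, -0.025, 0, 0, 0, 0.1037, -0.0104, -0.025, 0, 0, 0, 0.1037, -0.0104, -0.025, 0, 0, 0, 0.1037, -0.0104, -0.025, 0, 0, 0, 0.1037, -0.0104, -0.025, 0, 0, 0])

```text
clock: 22.05
eef_pos: [614.3, 47.1, 116.4]
eef_rot: [-3.142, -0.001, -0.082]
wrist_force: [0.1, -0.9, -4.8]
finger_gap: 41.1
finger_force: 40.0
```

```bash
python3 - <<'E'
from h import *
c=get_calibration("wrist"); im,d=camera("wrist"); s=manip.read_state(); P=cloud(c,d); t=s["eef_pos"]; print(t,s["eef_rot"],s["wrist_force"])
zp=t[2]+19.2
m=(abs(P[...,2]-zp)<2)&(np.hypot(P[...,0]-t[0],P[...,1]-t[1])<60); print("plate",cv2.minEnclosingCircle(P[m][:,:2].astype(np.float32)))
r=np.hypot(P[...,0]-614.4,P[...,1]-47)
q=P[(r<14)&(abs(P[...,2]-118)<1.5)]; print("top",len(q),q.mean(0) if len(q) else "")
q=P[(r>38)&(r<54)&(P[...,2]>96)&(P[...,2]<106)&(P[...,0]>640)&(abs(P[...,1]-41)<8)]; print("pin",len(q),q.mean(0) if len(q) else "")
E
```

```text
[614.2664242   47.0556401  116.30177141] [-3.14153582e+00 -5.70790306e-04 -8.23520657e-02] [ 0.40571636  1.33695118 -4.89863462]
plate ((614.5636596679688, 47.24877166748047), 56.09817123413086)
top 82 [609.67507141  47.54792866 118.17156933]
pin 118 [660.64373379  41.50113009 102.0025614 ]
```

jog_arm(plan=[0, 0, -0.005, 0, 0, 0, 0, 0, -0.01, 0, 0, 0, 0, 0, -0.014, 0, 0, 0, 0, 0, -0.017, 0, 0, 0, 0, 0, -0.017, 0, 0, 0, 0, 0, -0.017, 0, 0, 0])

```text
clock: 22.7
eef_pos: [614.2, 47.1, 98.9]
eef_rot: [-3.142, 0.0, -0.082]
wrist_force: [0.5, -0.2, -5.0]
finger_gap: 41.1
finger_force: 40.0
```

jog_arm(plan=[0, 0, -0.003, 0, 0, 0, 0, 0, -0.006, 0, 0, 0, 0, 0, -0.009, 0, 0, 0, 0, 0, -0.0105, 0, 0, 0, 0, 0, -0.011, 0, 0, 0, 0, 0, -0.011, 0, 0, 0])

```text
clock: 23.3
eef_pos: [614.2, 47.1, 87.9]
eef_rot: [-3.142, 0.0, -0.082]
wrist_force: [-0.0, -0.4, -5.3]
finger_gap: 41.2
finger_force: 40.0
```

jog_arm(plan=[0, 0, -0.0004, 0, 0, 0, 0, 0, -0.0008, 0, 0, 0, 0, 0, -0.0011, 0, 0, 0, 0, 0, -0.0011, 0, 0, 0, 0, 0, -0.0011, 0, 0, 0])

```text
clock: 23.8
eef_pos: [614.2, 47.1, 87.0]
eef_rot: [-3.142, -0.0, -0.082]
wrist_force: [-0.7, 0.5, -3.3]
finger_gap: 41.0
finger_force: 40.0
```

jog_arm(plan=[0, 0, -0.0003, 0, 0, 0, 0, 0, -0.0004, 0, 0, 0, 0, 0, -0.0004, 0, 0, 0])

```text
clock: 24.1
eef_pos: [614.3, 47.1, 86.9]
eef_rot: [-3.142, -0.001, -0.082]
wrist_force: [-1.6, -1.2, 1.7]
finger_gap: 41.3
finger_force: 40.0
```

Weight is transferred. Release and withdraw clear of the scene.

jog_arm(plan=[0, 0, 0, 0, 0, 0, 0, 0, 0, 0, 0, 0, 0, 0, 0, 0, 0, 0, 0, 0, 0, 0, 0, 0, 0, 0, 0.02, 0, 0, 0, 0, 0, 0.06, 0, 0, 0, 0, 0, 0.1, 0, 0, 0, -0.04, 0, 0.14, 0, 0, 0, -0.08, 0, 0.14, 0, 0, 0, -0.1, 0, 0.14, 0, 0, 0, -0.1, 0, 0.14, 0, 0, 0, -0.1, 0, 0.14, 0, 0, 0, -0.1, 0, 0.14, 0, 0, 0], claw=0.08)

```text
clock: 25.4
eef_pos: [514.8, 47.0, 226.2]
eef_rot: [3.142, 0.0, -0.082]
wrist_force: [-0.4, 0.5, 0.5]
finger_gap: 80.3
finger_force: 0.0
```

```bash
python3 - <<'E'
from h import *
c=get_calibration("wrist"); im,d=camera("wrist"); s=manip.read_state(); P=cloud(c,d); print(s["clock"],s["eef_pos"],s["wrist_force"])
m=(abs(P[...,2]-106)<2.5)&(np.hypot(P[...,0]-614.4,P[...,1]-47)<60); q=P[m]; print("plate",len(q),cv2.minEnclosingCircle(q[:,:2].astype(np.float32)),np.median(q[:,2]))
A=np.c_[q[:,:2]-[614.4,47],np.ones(len(q))]; print("tilt",np.linalg.lstsq(A,q[:,2],rcond=None)[0])
cv2.imwrite("pics/w6.png",im[:,:,::-1])
E
```

```text
25.45 [514.78220245  47.00788679 226.01067915] [ 0.92443555  0.56023394 -0.50900292]
plate 6299 ((614.4907836914062, 47.159244537353516), 56.20435333251953) 106.10480157691688
tilt [-1.24533060e-03 -8.81451616e-05  1.06107726e+02]
```

View pics/w6.png

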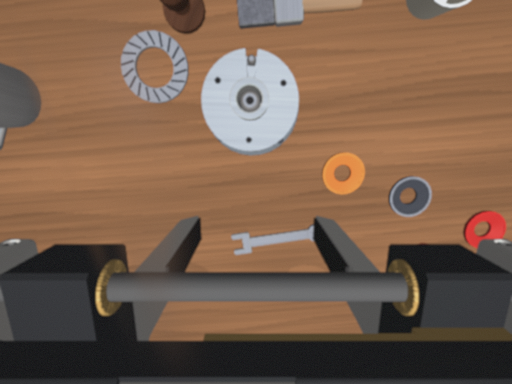

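The carrier sits flat at (250,100), with its plate top at 106.1 mm and tilt under 0.1°. The pin is in the slot at (251,60), and the spare washer is untouched at (410,196).

```bash
python3 -c "
from cell import manip
print(manip.sign_off())"
```

```text
the job is handed in; nothing more can be done
None
```

Done and handed in at about 25 s: two washers were added with faces alternating, and the carrier lies flat on the pack with the drive pin in its slot; the spare dished washer was not touched.

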